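Tip a fallen serving board on edge and slide it into its rack slot

TASK

The wooden serving board has fallen over onto the sloping front of the white board rack. Without lifting it out of the rack's trough, tip it up on its long edge so that it leans against the backrest, let it stand there a moment, and then slide it along the trough into the free back slot until its end touches the end stop. Leave it standing there on its own, and leave the steel tray and the other kitchen things where they are.

Things in the scene. Friction and masses are not known exactly. Their poses are not given: they have to be found in the camera images.
- rack: White wooden board rack, fixed, 360 mm long along its y. Origin: centre of its underside, on the counter; z up, x away from the robot at yaw 0. A straight trough runs along y; the backrest behind it (two rails) leans 15 degrees away (to +x), 95 mm long up its slope. The trough floor is square to the backrest, 16 mm wide. The -y end is open; two slots are at the +y end.
- trough (a point): Middle of the trough's back corner, where floor meets backrest: rack x=30, y=0, z=35 mm. The corner runs on at this x, z over the full length.
- apron_top (a point): Middle of the upper edge of the sloping slatted front (apron), rack y=-78 mm. The apron runs from rack y=-173 to +16 mm, starts 16 mm in front of the back corner (rack x=14.5, z=39 mm) and rises 80 mm long towards the rack's -x, 40 degrees above level. Free space under its upper 30 mm; legs stand at rack x=-34 mm and beyond.
- slot_mouth (a point): Middle of the back slot's mouth, on its floor, rack y=60 mm. The back slot is the trough carried on between the backrest and a parallel fin (rack y=60 to 172 mm, 60 mm high), 17 mm wide; the fin flares out towards -x from y=60 back to y=30 mm. The front slot, before the fin, holds the tray.
- slot_end (a point): Middle of the back slot's far end, on its floor, at the inner face of the end stop (rack y=170 mm, stop 65 mm high).
- board: Loose wooden serving board, 120 x 160 x 12 mm, 0.2 kg. Origin: its centre; x along the 120 mm side from the foot (edge in the trough) to the raised edge, y along the 160 mm side. At the start it lies on the apron, foot in the trough, the last 40 mm sticking out past the apron's top, raised edge 116 mm above the counter. It slides at a push of 1 to 4 N.
- board_foot (a point): Middle of the board's lower 160 mm edge, the one in the trough (board x=-60 mm). Stood up against the backrest, the board stays there by itself; touching the end stop, its centre is at rack y=90 mm (at the start -125 to -65 mm).
- board_top (a point): Middle of the board's raised 160 mm edge (board x=+60 mm).
- tray: Flat steel tray, 6 x 104 x 100 mm, standing loose on edge in the rack's front slot, in front of the free slot; origin at its centre. Its top is about 40 mm above the fin behind it. Bystander.
- jar: Glass jar with a steel lid, 64 mm across, 110 mm high, behind the rack; origin under its centre. Bystander.
- spatula: Spatula with a wooden handle, 240 mm long, lying on the counter in front of the rack's slot end, about along the rack; low (under 30 mm). Bystander.
- bowl: White ceramic bowl, 140 mm across, 60 mm high, at the left; origin under its centre. Bystander.
- cup: Glass cup, 72 mm across, 100 mm high, at the right; origin under its centre. Bystander.
Mind the look-alikes: they are no part of the job. Of the things like the board, leave any that is turquoise or yellow; of the rest the smaller one is meant.

How it is judged:
By the outcome, as a careful person would: the job done as asked, in the order asked, and still so for the second after the job is handed in, with the robot touching nothing.
It also fails if it takes over 50 s, if anything falls off the work surface, if the arm or the gripper's body presses on something with over 40 N, if the wrist force passes 120 N, or if a joint passes its speed limit or range.

ROBOT

A 6-joint arm with a two-finger parallel gripper is mounted at the origin on the work surface. World frame = base frame: x ahead of the robot, y to its left, z up, the work surface at z = 0. Lengths are in m, angles in degrees, forces in N, time in s.
With the tool pointing down it reaches from about 0.25 to 0.725 m from the base axis. Payload 9.7 kg.
Tool frame: the origin (TCP) lies on the centre line of the jaws, within the pads' length; the fingertips stand 14 mm ahead of it and the grasp point (between the pads) lies 5 mm behind it; z points along the fingers, y is the line along which they close (so a half turn about z gives the same grasp; the last joint's range is limited). The gripper opens to 85 mm and grips with 20 to 120 N. Pads are 22 mm wide; open, the fingers measure 114 mm over their backs; the gripper's body (76 mm by 85 mm) begins 54 mm behind the grasp point. The pads swing forward as they close: fully open they stand 13 mm farther back than shut.
Start: joints at [-67.666, 4.979, 10.078, 95.1, 0, 90], TCP at [0.209, -0.509, 0.245] pointing down, gripper open.
Joint ranges: [-179.16, 179.16], [-48.56, 103.87], [-65.8, 70.77], [-126.05, 130.52], [-82.76, 87.17], [-180, 180]. Speed limits (degrees/s): [127.2, 127.2, 147.25, 180, 180, 180].

INTERFACE

Orientations are given as [roll, pitch, yaw] about the fixed x, y, z axes, in that order (R = Rz(yaw) Ry(pitch) Rx(roll)).
In Python, from workcell import bot, camera, get_calibration, ticket gives the robot as it stands. The module is installed in compiled form; this text tells all that it offers.
- The arm moves only by the tool send_rows, never from a script. Its arguments are lists of equal length, an entry for each row: "linear": the shift along the tool's x, y, z in m, a list of three; "twist": the turn, a rotation vector about the tool's x, y, z in units of 10 degrees (1.0 is 10 degrees), a list of three; "gripper": the opening in per cent of the stroke, from 0 (shut) to 100 (fully open). In form: {"linear": [[x, y, z], ...], "twist": [[wx, wy, wz], ...], "gripper": [gripper, ...]}. A call has 1 to 8 rows; each row shifts and turns the commanded pose from where the row before left it, along the tool's axes as they then stand; what a row does not reach is not made up. A row lasts 1/8 s, in which the tool goes at most 62.5 mm and 10.7 degrees, less where a joint would pass 70% of its speed; a pose out of reach is approached as far as the arm can. A call with a gripper value outside its range is refused whole. The fingers move at their own pace and stop on an object; "grip_force" is the grip in N (left out, the last holds). Time passes only in rows, so rows that do not move let the fingers close. It gives the time, the measured TCP pose, the force, the opening and the grip force at its end, in the units of the state.
- bot.get_obs(): the state, without advancing time (a new reading comes with each control period).
- camera(name): name is "scene" or "top"; returns the picture (400x640x3 uint8, red, green, blue); there is no depth.
- get_calibration(name): a dict with "fx", "fy", "cx", "cy" (pixels), "k1" (the pictures are not rectified: a ray, as slopes to the right and down, at radius r is drawn at 1 + k1 r^2 times it, then the intrinsics apply), "origin" and "orientation" of the camera in the world. Camera axes: x right, y down, z forward; pixel columns grow to the right and rows downward; lengths in m; the calibration is good to about 2 mm. A picture is of the moment at which its call begins. get_calibration takes no time and is no camera call.
- ticket.job_done(): hands the job in; it is judged then, once.
The state is a dict: "time": time; "q": joint angles; "qd": joint speeds; "joint_efforts": joint torques, N m; "ee_pos": TCP position; "tcp_rot": TCP orientation; "wrist_force": force on the tool from outside, world axes, zero at the start; "torque": the same for the moment, N m; "opening": finger opening in m; "grasp_force": force on a finger pad.
Only numpy, scipy, OpenCV 4.12 (cv2) and the standard library are available. Lean on these libraries where they do the work, as an engineer would, in place of code of your own. Each camera call takes 0.05 s, during which the arm holds its last target. There are 200 camera calls.

## Working session

There is one attempt and no reset: what is moved stays moved. The work goes in short steps, Python scripts to look and compute and a tool call to move; the robot and the scene stay as the last step left them, time stands still between calls to the robot, and variables do not carry over. Pictures are saved under pics/ and viewed, at most 10 in all, crops included, and the job is handed in when it is done.

Besides the shell and the picture viewer there is one more tool, called after ">>>" as name(argument=value, ...) on one line, values as JSON. send_rows: Moves the arm, as the interface text tells. Its arguments: {"type":"object","properties":{"linear":{"type":"array"},"twist":{"type":"array"},"gripper":{"type":"array"},"grip_force":{"type":"number"}},"required":["linear","twist","gripper"]}

```bash
mkdir -p pics
python3 - <<'E'
from workcell import bot,camera,get_calibration
import cv2
for n in("scene","top"):
    cv2.imwrite(f"pics/{n}0.png",camera(n)[:,:,::-1]); print(get_calibration(n))
print(bot.get_obs())
E
```

```text
{'fx': 492.9179055921937, 'fy': 492.9179055921937, 'cx': 325.8761058120994, 'cy': 200.73940018378997, 'k1': -0.15148955766858527, 'origin': array([1.33064733, 0.35425224, 1.09223774]), 'orientation': array([-136.64194176,   -0.35808428,  115.29403523])}
{'fx': 375.4499268399874, 'fy': 375.4499268399874, 'cx': 320.5104785709313, 'cy': 202.68447686427103, 'k1': 0.004236433868836666, 'origin': array([ 0.3294558 , -0.04425606,  1.12443249]), 'orientation': array([-172.17040183,    1.61652984,  -91.25402581])}
{'time': 0.1, 'q': array([-6.76694042e+01,  5.00891317e+00,  1.00362610e+01,  9.50968500e+01,
       -8.05158027e-04,  8.99994730e+01]), 'qd': array([ 0.0194496 ,  0.05831136,  0.2634933 , -0.01699978, -0.01802528,
       -0.0568199 ]), 'joint_efforts': array([ 3.42838612e-03, -5.21560585e+01,  4.65654659e+01,  1.60501833e-02,
        1.06428799e-04,  2.83041584e-05]), 'ee_pos': array([ 0.20889921, -0.5085852 ,  0.2446202 ]), 'tcp_rot': array([-1.79930498e+02,  8.04518195e-04,  2.23311237e+01]), 'wrist_force': array([-0.00687662, -1.12799602,  1.00723458]), 'torque': array([ 0.05300951,  0.0112402 , -0.01715784]), 'grasp_force': 0.0, 'opening': 0.0854909883016785}
```

View pics/scene0.png

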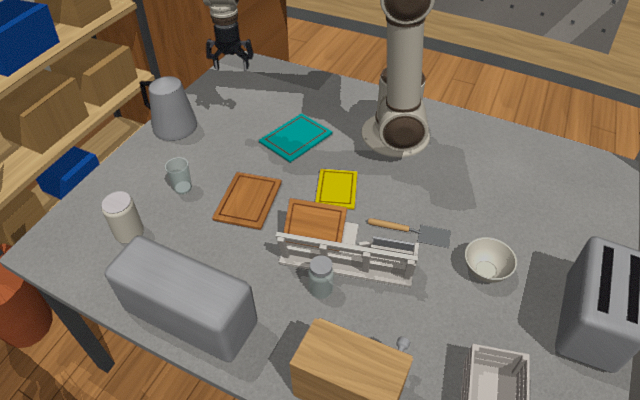

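View pics/top0.png

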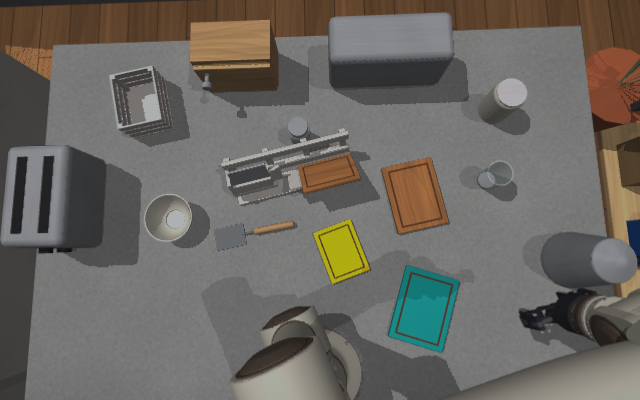

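Candidates for the board (top view): the brown one on the rack at (329,173), the larger brown one on the counter at (415,195), yellow at (342,252) and turquoise at (424,308). I choose the smaller brown one, on the rack. The tray is at (248,176), the jar at (298,130) and the spatula at (255,233). Next is a close crop to check.

Run:
```python
import cv2,numpy as np
a=cv2.imread("pics/top0.png")[115:215,210:370]; b=cv2.imread("pics/scene0.png")[190:300,265:425]
a=cv2.resize(a,None,fx=4.5,fy=4.5,interpolation=cv2.INTER_CUBIC);b=cv2.resize(b,None,fx=4.5,fy=4.5,interpolation=cv2.INTER_CUBIC)
cv2.imwrite("pics/ca.png",a);cv2.imwrite("pics/cb.png",b)
```

```text
(no output)
```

View pics/ca.png

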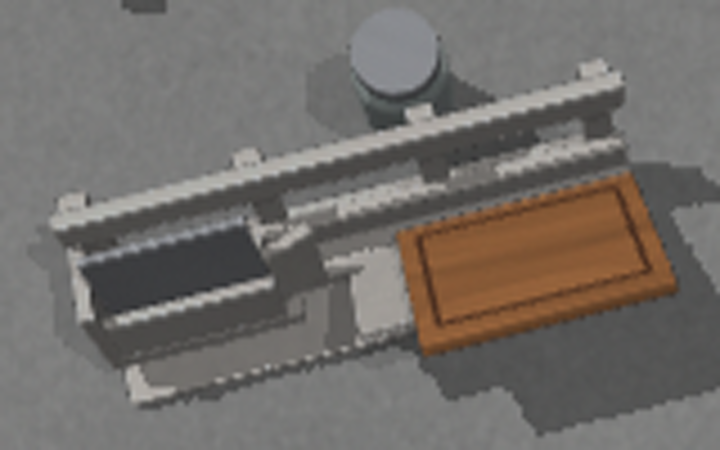

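View pics/cb.png

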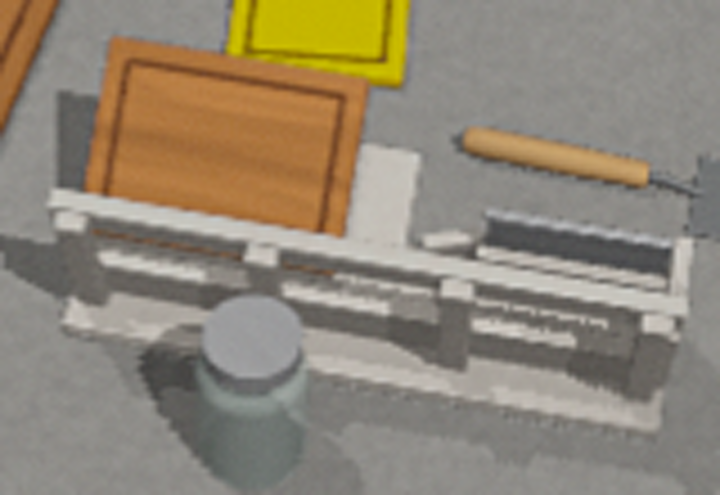

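The crops confirm it: the brown board lies on the apron and its corners are clear. The top crop shows the foot edge (398,232)-(630,173) and the raised edge (420,350)-(676,287). The jar and tray are clear of the board. Next I fit the rack pose.

```bash
cat > h.py <<'E'
import numpy as np
from workcell import get_calibration
from scipy.spatial.transform import Rotation as R
C={n:get_calibration(n) for n in("scene","top")}
def proj(n,P):
    c=C[n]; p=R.from_euler('xyz',c['orientation'],degrees=True).inv().apply(np.atleast_2d(P)-c['origin'])
    s=p[:,:2]/p[:,2:]; s=s*(1+c['k1']*(s**2).sum(1,keepdims=True))
    return s*c['fx']+[c['cx'],c['cy']]
def rack2w(v,P):
    P=np.atleast_2d(P)/1000.; return R.from_euler('z',v[2]).apply(P)+[v[0],v[1],0]
E
python3 - <<'E'
from h import *
from scipy.optimize import least_squares
T=np.array([(398,232),(630,173),(676,287),(420,350),(52,226),(622,82)])/4.5+[210,115]
S=np.array([(108,40),(370,80),(52,189),(688,296)])/4.5+[265,190]
def f(v):
    yb=v[3]*1000
    P=lambda x,y,z:(x,y,z)
    fl,fr,rr,rl=(22.2,yb+80,48.2),(22.2,yb-80,48.2),(-69.7,yb-80,125.3),(-69.7,yb+80,125.3)
    A,B=(54.6,180,126.8),(54.6,-180,126.8)
    a=proj("top",rack2w(v,[fl,fr,rr,rl,A,B]))-T
    b=proj("scene",rack2w(v,[rr,rl,B,A]))-S
    return np.r_[a.ravel(),b.ravel()]
r=least_squares(f,[.45,0,0.2,-.09],loss='soft_l1')
v=r.x;print(v,np.degrees(v[2]));print(f(v).reshape(-1,2).round(1))
print(rack2w(v,[(30,0,35),(-77,v[3]*1000,116),(50,v[3]*1000,140)]))
E
```

```text
[ 0.56173934  0.06465782  0.2211327  -0.10109007] 12.669970223072706
[[-1.2 -0.3]
 [ 0.  -0.4]
 [-0.2 -1.3]
 [-0.8 -1. ]
 [-0.9  0.9]
 [-0.1  1.2]
 [-0.2 -1.9]
 [-0.6 -1.1]
 [-0.5 -1.1]
 [-0.6  0.2]]
[[ 0.59100883  0.07123787  0.035     ]
 [ 0.5087869  -0.05085946  0.116     ]
 [ 0.6326944  -0.02300393  0.14      ]]
```

```bash
cat >> h.py <<'E'
V=np.array([0.56174,0.06466,0.22113]); YB=-101.; K=np.array([14.5,39.])
from workcell import bot
def pose(p,a):
    """rack pos mm, a = tool z angle in rack xz-plane: deg below +x horizontal (90=down)"""
    a=np.radians(a); z=np.array([np.cos(a),0,-np.sin(a)]); x=np.array([0,1.,0]); y=np.cross(z,x)
    return rack2w(V,p)[0], R.from_euler('z',V[2])*R.from_matrix(np.c_[x,y,z])
def board_tcp(t,back=0,lift=0):
    """board raised t deg above horizontal (-x side), TCP 4 mm past raised edge minus back; pivot K"""
    r=np.radians(t); u=np.array([-np.cos(r),np.sin(r)]); n=np.array([np.sin(r),np.cos(r)])
    q=K+(116+back)*u+6*n
    return pose((q[0],YB,q[1]+lift),t)
def cur():
    o=bot.get_obs(); return np.array(o['ee_pos']),R.from_euler('xyz',o['tcp_rot'],degrees=True)
def rows(start,goals):
    """goals: list of (pose, nrows); prints rounded rows"""
    import json
    p,r=start; L=[];T=[]
    for (gp,gr),n in goals:
        for k in range(n,0,-1):
            d=r.inv().apply(gp-p)/k; w=(r.inv()*gr).as_rotvec(degrees=True)/10/k
            d=d.round(4); w=w.round(2)
            p=p+r.apply(d); r=r*R.from_rotvec(w*10,degrees=True); L.append(d.tolist()); T.append(w.tolist())
    for i in range(0,len(L),8): print(json.dumps({"linear":L[i:i+8],"twist":T[i:i+8]}))
    return p,r
E
python3 - <<'E'
from h import *
rows(cur(),[(board_tcp(40,back=64),16)])
E
```

```text
{"linear": [[0.0256, -0.0198, 0.0054], [0.0269, -0.0179, 0.0055], [0.0281, -0.0159, 0.0058], [0.0291, -0.0138, 0.0062], [0.0299, -0.0117, 0.0068], [0.0305, -0.0095, 0.0075], [0.0309, -0.0074, 0.0082], [0.031, -0.0052, 0.0092]], "twist": [[-0.26, 0.22, -0.47], [-0.26, 0.22, -0.47], [-0.26, 0.22, -0.47], [-0.26, 0.22, -0.47], [-0.26, 0.22, -0.47], [-0.26, 0.22, -0.47], [-0.26, 0.22, -0.47], [-0.26, 0.22, -0.47]]}
{"linear": [[0.031, -0.0031, 0.0102], [0.0308, -0.001, 0.0112], [0.0303, 0.0009, 0.0124], [0.0297, 0.0027, 0.0136], [0.0288, 0.0045, 0.0149], [0.0279, 0.0061, 0.0162], [0.0266, 0.0076, 0.0175], [0.0253, 0.0089, 0.0188]], "twist": [[-0.26, 0.22, -0.47], [-0.26, 0.22, -0.47], [-0.26, 0.21, -0.46], [-0.25, 0.22, -0.47], [-0.26, 0.21, -0.46], [-0.25, 0.22, -0.47], [-0.26, 0.21, -0.46], [-0.25, 0.22, -0.47]]}
```

>>> send_rows(linear=[[0.026, -0.02, 0.005], [0.027, -0.018, 0.006], [0.028, -0.016, 0.006], [0.029, -0.014, 0.006], [0.03, -0.012, 0.007], [0.03, -0.01, 0.008], [0.031, -0.007, 0.008], [0.031, -0.005, 0.009]], twist=[[-0.26, 0.22, -0.47], [-0.26, 0.22, -0.47], [-0.26, 0.22, -0.47], [-0.26, 0.22, -0.47], [-0.26, 0.22, -0.47], [-0.26, 0.22, -0.47], [-0.26, 0.22, -0.47], [-0.26, 0.22, -0.47]], gripper=[50, 50, 50, 50, 50, 50, 50, 50], grip_force=20)

```text
time: 1.1
ee_pos: [0.3383, -0.2828, 0.2015]
tcp_rot: [154.7, -9.3, 62.9]
wrist_force: [-0.0, 0.4, -0.1]
opening: 0.0427
grasp_force: 0.0
```

>>> send_rows(linear=[[0.031, -0.003, 0.01], [0.031, -0.001, 0.011], [0.03, 0.001, 0.012], [0.03, 0.003, 0.014], [0.029, 0.004, 0.015], [0.028, 0.006, 0.016], [0.027, 0.008, 0.017], [0.025, 0.009, 0.019]], twist=[[-0.26, 0.22, -0.47], [-0.26, 0.22, -0.47], [-0.26, 0.21, -0.46], [-0.25, 0.22, -0.47], [-0.26, 0.21, -0.46], [-0.25, 0.22, -0.47], [-0.26, 0.21, -0.46], [-0.25, 0.22, -0.47]], gripper=[50, 50, 50, 50, 50, 50, 50, 50])

```text
time: 2.1
ee_pos: [0.4809, -0.068, 0.1605]
tcp_rot: [130.6, -0.4, 103.3]
wrist_force: [-0.6, 0.1, 0.4]
opening: 0.0429
grasp_force: 0.0
```

Run:
```python
from h import *
from workcell import camera
import cv2
s=camera("scene")[130:310,230:450,::-1];t=camera("top")[100:240,200:420,::-1]
cv2.imwrite("pics/m1.png",cv2.resize(np.vstack([s,t]),None,fx=1.85,fy=1.85,interpolation=cv2.INTER_CUBIC))
o=bot.get_obs();print(o['q'].round(1),o['ee_pos'],o['tcp_rot'],o['opening'],o['wrist_force'])
g=board_tcp(40,back=64);print(g[0],g[1].as_euler('xyz',degrees=True))
rows(cur(),[(board_tcp(40,0),6)])
```

```text
[-22.5 -48.5 -52.2  43.2  26.6  65. ] [ 0.48033734 -0.06709409  0.15879255] [130.75413954  -0.47987697 103.4045548 ] 0.042778369252625306 [-0.58559876 -0.63789951 -0.71588667]
[ 0.46727184 -0.06009774  0.15929804] [1.30000000e+02 1.27222187e-14 1.02669816e+02]
{"linear": [[0.0015, -0.001, 0.0092], [0.0015, -0.001, 0.0092], [0.0015, -0.0011, 0.0092], [0.0015, -0.0011, 0.0092], [0.0016, -0.0011, 0.0092], [0.0016, -0.001, 0.0092]], "twist": [[-0.01, -0.01, 0.0], [-0.01, -0.02, 0.0], [-0.01, -0.01, 0.0], [-0.02, -0.02, 0.0], [-0.01, -0.01, 0.01], [-0.02, -0.02, 0.0]]}
```

View pics/m1.png

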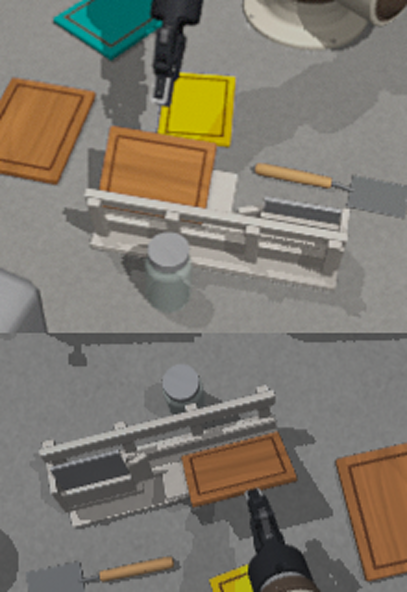

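The fingers are open just in front of the middle of the raised edge (montage about (160,95) top and (255,490) bottom), and the board hasn't moved. Joint 2 is near its limit, but going forward relieves it.

>>> send_rows(linear=[[0.001, -0.001, 0.009], [0.002, -0.001, 0.009], [0.001, -0.001, 0.009], [0.002, -0.001, 0.009], [0.001, -0.001, 0.009], [0.002, -0.001, 0.01], [0, 0, 0]], twist=[[-0.01, -0.01, 0], [-0.01, -0.02, 0], [-0.01, -0.01, 0], [-0.02, -0.02, 0], [-0.01, -0.01, 0], [-0.02, -0.02, 0], [0, 0, 0]], gripper=[50, 50, 50, 50, 50, 50, 50])

```text
time: 3.08
ee_pos: [0.5154, -0.0511, 0.1196]
tcp_rot: [130.0, 0.1, 102.5]
wrist_force: [0.2, 0.2, -0.1]
opening: 0.0427
grasp_force: 0.0
```

Run:
```python
from h import *
from workcell import camera
import cv2
s=camera("scene")[170:270,270:370,::-1];t=camera("top")[130:230,280:380,::-1]
cv2.imwrite("pics/m2.png",cv2.resize(np.hstack([s,t]),None,fx=4,fy=4,interpolation=cv2.INTER_CUBIC))
o=bot.get_obs();print(o['q'].round(1),o['ee_pos'],o['tcp_rot'],o['opening'],o['wrist_force'])
g=board_tcp(40,back=0);print(g[0],g[1].as_euler('xyz',degrees=True))
```

```text
[-17.1 -44.2 -55.6  32.5  22.2  69.9] [ 0.51546828 -0.05143582  0.1206991 ] [129.89746914   0.14934004 102.51527028] 0.04266756754901313 [0.32985049 0.00050555 0.01217326]
[ 0.51510489 -0.04934457  0.11815963] [1.30000000e+02 1.27222187e-14 1.02669816e+02]
```

View pics/m2.png

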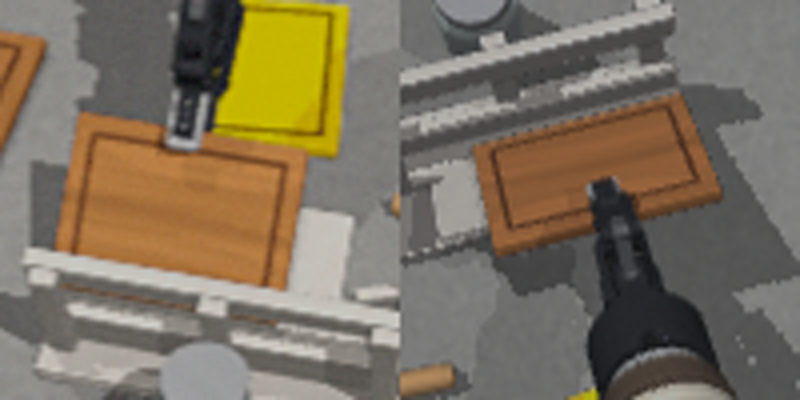

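The fingers straddle the raised edge near its middle, at (182,140) in the scene half, with about 18 mm overlap. Closing.

>>> send_rows(linear=[[0.002, -0.002, 0.001], [0, 0, 0], [0, 0, 0], [0, 0, 0], [0, 0, 0], [0, 0, 0]], twist=[[0, 0, 0], [0, 0, 0], [0, 0, 0], [0, 0, 0], [0, 0, 0], [0, 0, 0]], gripper=[30, 20, 10, 5, 5, 5], grip_force=25)

```text
time: 3.92
ee_pos: [0.5147, -0.0498, 0.119]
tcp_rot: [129.8, 0.2, 102.5]
wrist_force: [1.1, 0.5, 2.5]
opening: 0.0113
grasp_force: 28.0
```

Run:
```python
from h import *
o=bot.get_obs();print(o['q'].round(1),o['ee_pos'],o['tcp_rot'],o['opening'],o['wrist_force'],o['torque'],o['grasp_force'])
# arc: keep the tcp's actual offset from pivot: rotate about K axis (rack y)
p,r=cur()
Kw=rack2w(V,(K[0],YB,K[1]))[0]; ax=R.from_euler('z',V[2]).apply([0,1,0])
g=[]
for a in range(10,61,10):
    q=R.from_rotvec(ax*a,degrees=True); g.append(((Kw+q.apply(p-Kw),q*r),3))
    print(a,g[-1][0][0].round(3))
rows((p,r),g)
```

```text
[-16.8 -44.5 -55.9  32.3  22.   70.1] [ 0.51474992 -0.04980033  0.11904594] [129.84198848   0.17650851 102.49794513] 0.011321282090214563 [1.05373168 0.46088099 2.45147177] [-0.00415473  0.20851716  0.122588  ] 28.011565804481506
10 [ 0.53  -0.046  0.133]
20 [ 0.546 -0.043  0.143]
30 [ 0.565 -0.039  0.151]
40 [ 0.584 -0.034  0.155]
50 [ 0.604 -0.03   0.156]
60 [ 0.624 -0.025  0.153]
{"linear": [[0.0, 0.0067, 0.001], [0.0, 0.0068, 0.0006], [0.0, 0.0068, 0.0002], [0.0, 0.0067, 0.001], [0.0, 0.0068, 0.0006], [0.0, 0.0068, 0.0001], [0.0, 0.0067, 0.001], [0.0, 0.0068, 0.0006]], "twist": [[0.33, 0.0, -0.0], [0.33, 0.0, -0.0], [0.34, 0.0, -0.0], [0.33, 0.0, -0.0], [0.33, -0.0, -0.0], [0.34, -0.0, -0.01], [0.33, 0.0, -0.0], [0.33, 0.0, -0.0]]}
{"linear": [[0.0, 0.0068, 0.0002], [0.0, 0.0067, 0.001], [0.0, 0.0068, 0.0006], [0.0, 0.0068, 0.0002], [0.0, 0.0067, 0.001], [0.0, 0.0068, 0.0006], [0.0, 0.0068, 0.0001], [0.0, 0.0067, 0.001]], "twist": [[0.34, 0.0, -0.0], [0.33, 0.0, -0.0], [0.33, 0.0, -0.0], [0.34, -0.0, -0.01], [0.33, 0.0, -0.0], [0.33, 0.0, -0.0], [0.34, 0.0, -0.0], [0.33, 0.0, -0.0]]}
{"linear": [[0.0, 0.0068, 0.0006], [0.0, 0.0068, 0.0002]], "twist": [[0.33, 0.0, -0.0], [0.34, 0.0, -0.01]]}
```

>>> send_rows(linear=[[0, 0.0067, 0.001], [0, 0.0068, 0.0006], [0, 0.0068, 0.0002], [0, 0.0067, 0.001], [0, 0.0068, 0.0006], [0, 0.0068, 0.0002], [0, 0.0067, 0.001], [0, 0.0068, 0.0006]], twist=[[0.33, 0, 0], [0.33, 0, 0], [0.34, 0, 0], [0.33, 0, 0], [0.33, 0, 0], [0.34, 0, 0], [0.33, 0, 0], [0.33, 0, 0]], gripper=[5, 5, 5, 5, 5, 5, 5, 5])

```text
time: 4.92
ee_pos: [0.5593, -0.0398, 0.1489]
tcp_rot: [156.5, 0.2, 102.5]
wrist_force: [-2.6, 1.8, 7.0]
opening: 0.0111
grasp_force: 28.9
```

Run:
```python
from h import *
o=bot.get_obs();print(o['q'].round(1),o['ee_pos'],o['tcp_rot'],o['opening'],o['wrist_force'],o['torque'],o['grasp_force'])
```

```text
[ -7.8 -16.  -23.6  60.2   7.8  71.2] [ 0.55925515 -0.03980795  0.14890136] [156.51667594   0.17519169 102.50665826] 0.011147810729228628 [-2.59694824  1.78402559  6.98189694] [0.17821973 0.15263463 0.22642153] 28.925761878490448
```

>>> send_rows(linear=[[0, 0.0068, 0.0002], [0, 0.0067, 0.001], [0, 0.0068, 0.0006], [0, 0.0068, 0.0002], [0, 0.0067, 0.001], [0, 0.0068, 0.0006], [0, 0.0068, 0.0002], [0, 0.0067, 0.001]], twist=[[0.34, 0, 0], [0.33, 0, 0], [0.33, 0, 0], [0.34, 0, 0], [0.33, 0, 0], [0.33, 0, 0], [0.34, 0, 0], [0.33, 0, 0]], gripper=[5, 5, 5, 5, 5, 5, 5, 5])

```text
time: 5.92
ee_pos: [0.6121, -0.0277, 0.1563]
tcp_rot: [-176.9, 0.2, 102.5]
wrist_force: [1.1, 4.7, 16.4]
opening: 0.0115
grasp_force: 30.1
```

Run:
```python
from h import *
from workcell import camera
import cv2
s=camera("scene")[150:290,250:390,::-1];t=camera("top")[90:230,250:390,::-1]
cv2.imwrite("pics/m3.png",cv2.resize(np.hstack([s,t]),None,fx=2.8,fy=2.8,interpolation=cv2.INTER_CUBIC))
o=bot.get_obs();print(o['q'].round(1),o['ee_pos'],o['tcp_rot'],o['opening'],o['wrist_force'],o['torque'],o['grasp_force'])
p,r=cur()
# tcp in rack frame
print(R.from_euler('z',-V[2]).apply(p-[V[0],V[1],0])*1000)
```

```text
[-2.2 15.8 12.6 89.7 -0.9 75.3] [ 0.61291987 -0.0275761   0.15598347] [-1.76944391e+02  1.72572928e-01  1.02553683e+02] 0.011299935733774056 [-0.31508244  2.32464889 15.1328418 ] [0.61521746 0.19954783 0.12504839] 30.184307098388672
[  29.70329697 -101.21557082  155.98347005]
```

View pics/m3.png

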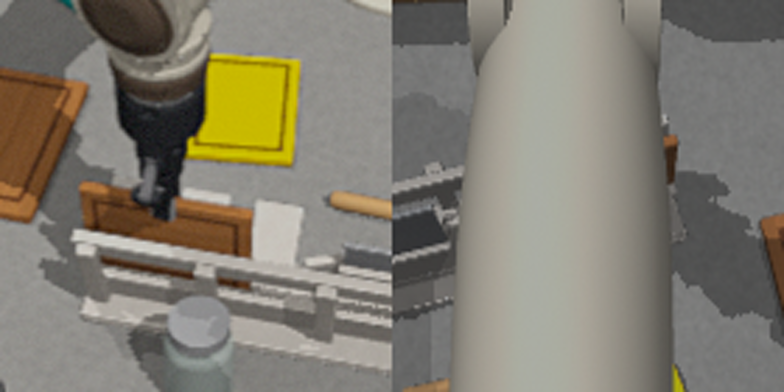

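The board is nearly upright (t≈93°), with its foot pressed into the trough. I'll tip it about 8° more, then open gently.

>>> send_rows(linear=[[0, 0.007, 0], [0, 0.007, -0.0005], [0, 0.001, 0], [0, 0, 0], [0, 0, 0], [0, 0, 0], [0, 0, 0], [0, 0, 0]], twist=[[0.35, 0, 0], [0.35, 0, 0], [0.1, 0, 0], [0, 0, 0], [0, 0, 0], [0, 0, 0], [0, 0, 0], [0, 0, 0]], gripper=[5, 5, 5, 5, 17, 20, 25, 32])

```text
time: 7.02
ee_pos: [0.6252, -0.0252, 0.1532]
tcp_rot: [-168.8, 0.2, 102.5]
wrist_force: [-0.1, 0.3, -0.3]
opening: 0.0271
grasp_force: 0.2
```

Run:
```python
from h import *
o=bot.get_obs();print(o['q'].round(1),o['ee_pos'],o['tcp_rot'],o['opening'],o['wrist_force'],o['torque'],o['grasp_force'])
p,r=cur()
print(R.from_euler('z',-V[2]).apply(p-[V[0],V[1],0])*1000)
```

```text
[-1.1 26.  24.6 99.4 -2.8 76.7] [ 0.62524371 -0.0252084   0.15319104] [-1.68790451e+02  1.55443251e-01  1.02482692e+02] 0.02712607822858637 [-0.06537374  0.30754773 -0.31091313] [ 0.06390887 -0.23429135  0.00409931] 0.18709500320255756
[  42.24637282 -101.60853813  153.19104093]
```

>>> send_rows(linear=[[0, 0.002, 0], [0, 0.002, 0], [0, 0, -0.006], [0, 0, -0.015], [0, 0, -0.025], [0, 0, -0.025], [0, 0, 0]], twist=[[0, 0, 0], [0, 0, 0], [0, 0, 0], [0, 0, 0], [0, 0, 0], [0, 0, 0], [0, 0, 0]], gripper=[36, 40, 40, 40, 40, 40, 40])

```text
time: 7.9
ee_pos: [0.6435, -0.021, 0.2243]
tcp_rot: [-169.0, 0.2, 102.5]
wrist_force: [1.2, -0.1, -0.2]
opening: 0.0342
grasp_force: 0.0
```

```bash
cat >> h.py <<'E'
def push_pose(tip,a=80,lead=8):
    """fingertip at rack tip mm"""
    _,r=pose((0,0,0),a); r=R.from_rotvec(R.from_euler('z',V[2]).apply([1,0,0])*lead,degrees=True)*r
    return rack2w(V,tip)[0]-r.apply([0,0,.014]), r
E
python3 - <<'E'
from h import *
p,r=cur(); o=bot.get_obs(); print(p,o['tcp_rot'],o['wrist_force'])
print(push_pose((24,-230,62))[1].apply([0,0,1]))
e=rows((p,r),[(push_pose((20,-240,200)),8)])
E
```

```text
[ 0.64347353 -0.02103427  0.22431959] [-169.01254721    0.20536058  102.49995279] [ 1.15754892 -0.10516177 -0.16547455]
[ 0.13935848  0.17180804 -0.97522367]
{"linear": [[-0.0176, -0.005, 0.0024], [-0.0176, -0.0051, 0.0019], [-0.0176, -0.0052, 0.0013], [-0.0176, -0.0052, 0.0008], [-0.0177, -0.0052, 0.0002], [-0.0176, -0.0053, -0.0004], [-0.0176, -0.0052, -0.0009], [-0.0176, -0.0053, -0.0015]], "twist": [[-0.26, 0.1, -0.0], [-0.26, 0.1, -0.0], [-0.26, 0.1, -0.0], [-0.26, 0.11, -0.0], [-0.26, 0.1, -0.01], [-0.26, 0.11, -0.0], [-0.27, 0.1, -0.01], [-0.26, 0.11, -0.0]]}
```

>>> send_rows(linear=[[-0.018, -0.005, 0.002], [-0.018, -0.005, 0.002], [-0.018, -0.005, 0.001], [-0.018, -0.005, 0.001], [-0.018, -0.005, 0], [-0.017, -0.005, 0], [-0.017, -0.005, -0.001], [-0.017, -0.005, -0.001]], twist=[[-0.26, 0.1, 0], [-0.26, 0.1, 0], [-0.26, 0.1, 0], [-0.26, 0.11, 0], [-0.26, 0.1, 0], [-0.26, 0.11, 0], [-0.27, 0.1, 0], [-0.26, 0.11, 0]], gripper=[40, 20, 0, 0, 0, 0, 0, 0])

```text
time: 8.9
ee_pos: [0.632, -0.1677, 0.2107]
tcp_rot: [170.2, -8.1, 102.4]
wrist_force: [-0.9, -0.1, 0.3]
opening: 0.0002
grasp_force: 0.0
```

Run:
```python
from h import *
from workcell import camera
import cv2
s=camera("scene")[150:290,250:430,::-1];t=camera("top")[90:230,210:390,::-1]
cv2.imwrite("pics/m4.png",cv2.resize(np.vstack([s,t]),None,fx=2.1,fy=2.1*1,interpolation=cv2.INTER_CUBIC))
p,r=cur(); o=bot.get_obs(); print(p,o['tcp_rot'],o['wrist_force'],o['q'].round())
e=rows((p,r),[(push_pose((24,-215,62)),8)])
```

```text
[ 0.63139338 -0.16898809  0.21040731] [170.27456637  -8.12785937 102.25990836] [-0.47499949  0.06974612 -0.24051145] [-20.  14.  16.  88.  12.  59.]
{"linear": [[0.0009, -0.0023, 0.017], [0.0009, -0.0023, 0.017], [0.0009, -0.0023, 0.017], [0.0009, -0.0023, 0.017], [0.0009, -0.0023, 0.017], [0.0009, -0.0024, 0.017], [0.0008, -0.0024, 0.017], [0.0009, -0.0024, 0.0169]], "twist": [[-0.0, -0.0, -0.01], [-0.0, -0.0, -0.0], [-0.0, -0.0, -0.01], [-0.0, -0.0, -0.0], [-0.01, -0.0, -0.01], [-0.0, -0.0, -0.0], [-0.01, -0.0, -0.01], [-0.0, -0.01, -0.0]]}
```

View pics/m4.png

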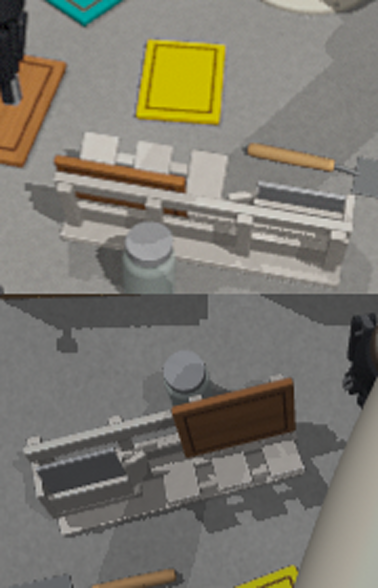

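The board stands on its own against the backrest (top half (235,415), with its -y end at (295,410)), and the tray and jar are unmoved. Next I go down beyond its open end.

>>> send_rows(linear=[[0.001, -0.002, 0.017], [0.001, -0.002, 0.017], [0.001, -0.002, 0.017], [0.001, -0.003, 0.017], [0.001, -0.002, 0.017], [0.001, -0.003, 0.017], [0, -0.002, 0.017], [0.001, -0.003, 0.017]], twist=[[0, 0, 0], [0, 0, 0], [0, 0, 0], [0, 0, 0], [0, 0, 0], [0, 0, 0], [0, 0, 0], [0, 0, 0]], gripper=[0, 0, 0, 0, 0, 0, 0, 0])

```text
time: 10.0
ee_pos: [0.6311, -0.1405, 0.0755]
tcp_rot: [170.3, -8.1, 102.4]
wrist_force: [-0.8, -0.8, -0.3]
opening: -0.0001
grasp_force: 0.0
```

Run:
```python
from h import *
p,r=cur(); o=bot.get_obs(); print(p,o['tcp_rot'],o['wrist_force'],o['q'].round())
print("tip rack",R.from_euler('z',-V[2]).apply(p+r.apply([0,0,.014])-[V[0],V[1],0])*1000)
e=rows((p,r),[(push_pose((24,-185,62)),3),(push_pose((24,-90,62)),9)])
```

```text
[ 0.6310676  -0.14046946  0.07549625] [170.25385599  -8.09429627 102.40153591] [-0.81310301 -0.80557919 -0.27822707] [-17.  14.   0.  72.  12.  61.]
tip rack [  25.02701644 -213.40870953   61.83576761]
{"linear": [[0.0094, -0.0006, 0.0012], [0.0094, -0.0006, 0.0012], [0.0094, -0.0006, 0.0012], [0.0104, -0.0003, 0.0015], [0.0105, -0.0002, 0.0014], [0.0104, -0.0003, 0.0015], [0.0105, -0.0002, 0.0014], [0.0104, -0.0003, 0.0015]], "twist": [[-0.01, -0.0, -0.01], [-0.01, -0.0, -0.01], [-0.0, -0.0, -0.01], [-0.0, -0.0, 0.0], [-0.0, -0.0, 0.0], [-0.0, -0.0, 0.0], [-0.0, -0.0, 0.0], [-0.0, -0.0, 0.0]]}
{"linear": [[0.0105, -0.0002, 0.0014], [0.0104, -0.0003, 0.0015], [0.0105, -0.0002, 0.0014], [0.0104, -0.0003, 0.0015]], "twist": [[-0.0, -0.0, 0.0], [-0.0, -0.0, 0.0], [-0.0, -0.0, 0.0], [-0.0, -0.0, 0.0]]}
```

>>> send_rows(linear=[[0.009, -0.001, 0.001], [0.009, 0, 0.001], [0.009, -0.001, 0.001], [0.01, 0, 0.0014], [0.01, -0.0005, 0.0014], [0.01, 0, 0.0014], [0.01, -0.0003, 0.0014], [0.01, -0.0002, 0.0014]], twist=[[0, 0, 0], [0, 0, 0], [0, 0, 0], [0, 0, 0], [0, 0, 0], [0, 0, 0], [0, 0, 0], [0, 0, 0]], gripper=[0, 0, 0, 0, 0, 0, 0, 0])

```text
time: 11.0
ee_pos: [0.6133, -0.0645, 0.0776]
tcp_rot: [170.2, -8.1, 102.4]
wrist_force: [1.6, -3.7, 2.7]
opening: 0.0002
grasp_force: 1.8
```

Run:
```python
from h import *
from workcell import camera
import cv2
s=camera("scene")[150:290,250:430,::-1];t=camera("top")[90:230,210:390,::-1]
cv2.imwrite("pics/m5.png",cv2.resize(np.hstack([s,t]),None,fx=2.2,fy=2.2,interpolation=cv2.INTER_CUBIC))
p,r=cur(); o=bot.get_obs(); print(p,o['tcp_rot'],o['wrist_force'],o['q'].round())
print("tip rack",R.from_euler('z',-V[2]).apply(p+r.apply([0,0,.014])-[V[0],V[1],0])*1000)
e=rows((p,r),[(push_pose((24,-50,62)),8)])
```

```text
[ 0.61272515 -0.06379154  0.07718201] [170.27110754  -8.14128428 102.46596195] [-0.16833789  0.0459044  -0.0020738 ] [-11.   8.  -6.  70.  11.  68.]
tip rack [  23.94285644 -134.56080297   63.522418  ]
{"linear": [[0.0104, -0.0003, 0.0017], [0.0104, -0.0003, 0.0016], [0.0105, -0.0003, 0.0017], [0.0104, -0.0003, 0.0016], [0.0105, -0.0003, 0.0017], [0.0104, -0.0003, 0.0016], [0.0105, -0.0004, 0.0017], [0.0104, -0.0003, 0.0016]], "twist": [[-0.0, -0.0, -0.0], [-0.0, -0.0, -0.0], [-0.0, -0.0, -0.0], [-0.0, -0.0, -0.0], [-0.01, -0.0, -0.01], [-0.0, -0.0, -0.0], [-0.01, -0.01, -0.01], [-0.0, -0.0, -0.0]]}
```

View pics/m5.png

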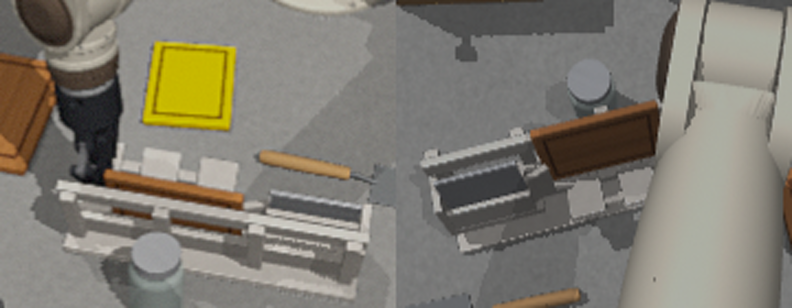

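The board has slid along upright (scene half, (105,175) to (243,200)) and its leading end is nearing the slot mouth. I'll push on more slowly.

>>> send_rows(linear=[[0.007, 0, 0.001], [0.007, -0.0005, 0.001], [0.007, 0, 0.001], [0.007, 0, 0.001], [0.007, -0.0005, 0.001], [0.007, 0, 0.001], [0.007, 0, 0.001], [0.007, -0.0005, 0.001]], twist=[[0, 0, 0], [0, 0, 0], [0, 0, 0], [0, 0, 0], [0, 0, 0], [0, 0, 0], [0, 0, 0], [0, 0, 0]], gripper=[0, 0, 0, 0, 0, 0, 0, 0])

```text
time: 12.1
ee_pos: [0.6007, -0.0093, 0.0769]
tcp_rot: [170.3, -8.1, 102.4]
wrist_force: [1.2, -1.8, -0.9]
opening: 0.0002
grasp_force: 0.8
```

>>> send_rows(linear=[[0.005, 0, 0.001], [0.005, 0, 0.001], [0.005, 0, 0.001], [0.005, 0, 0.001], [0.005, 0, 0.0005], [0.005, 0, 0.001], [0.005, 0, 0.001], [0.005, 0, 0.0005]], twist=[[0, 0, 0], [0, 0, 0], [0, 0, 0], [0, 0, 0], [0, 0, 0], [0, 0, 0], [0, 0, 0], [0, 0, 0]], gripper=[0, 0, 0, 0, 0, 0, 0, 0])

```text
time: 13.1
ee_pos: [0.593, 0.029, 0.0764]
tcp_rot: [170.3, -8.0, 102.3]
wrist_force: [-4.6, -9.9, 5.1]
opening: 0.0001
grasp_force: 2.9
```

Run:
```python
from h import *
from workcell import camera
import cv2
s=camera("scene")[150:290,250:430,::-1];t=camera("top")[90:230,210:390,::-1]
cv2.imwrite("pics/m6.png",cv2.resize(np.hstack([s,t]),None,fx=2.2,fy=2.2,interpolation=cv2.INTER_CUBIC))
p,r=cur(); o=bot.get_obs(); print(p,o['tcp_rot'],o['wrist_force'],o['q'].round())
print("tip rack",R.from_euler('z',-V[2]).apply(p+r.apply([0,0,.014])-[V[0],V[1],0])*1000)
e=rows((p,r),[(push_pose((24,0,63)),8)])
```

```text
[0.59277326 0.02993968 0.07643551] [170.28700511  -8.06557631 102.37181331] [-6.22570185 -4.42813607  6.42302605] [ -2.   4. -11.  68.  10.  77.]
tip rack [ 25.0343457  -38.75765835  62.77270194]
{"linear": [[0.0048, -0.0003, 0.0006], [0.0048, -0.0003, 0.0006], [0.0048, -0.0003, 0.0006], [0.0048, -0.0002, 0.0006], [0.0048, -0.0003, 0.0006], [0.0048, -0.0002, 0.0006], [0.0048, -0.0002, 0.0007], [0.0048, -0.0003, 0.0006]], "twist": [[-0.0, -0.0, -0.0], [-0.0, -0.0, -0.0], [-0.0, -0.0, -0.01], [-0.0, -0.0, -0.0], [-0.01, -0.0, -0.01], [-0.0, -0.0, -0.0], [-0.01, -0.0, -0.01], [-0.0, -0.0, -0.0]]}
```

View pics/m6.png

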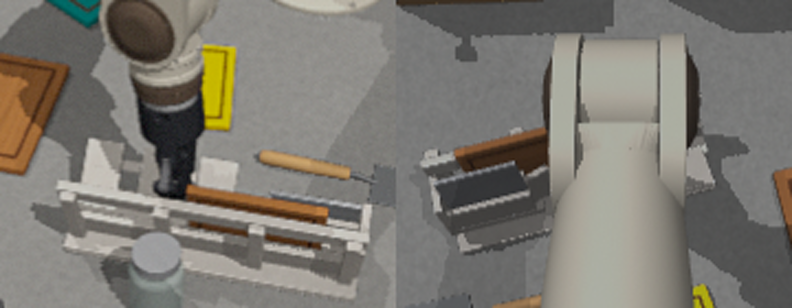

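The board is upright inside the slot (scene half (187,190) to (328,212)), and the tray still stands. The finger rubs the backrest slightly (about 6 N), so I'll shift it off by 2 mm and continue.

>>> send_rows(linear=[[0, -0.002, 0], [0.005, 0, 0.0006], [0.005, 0, 0.0006], [0.005, 0, 0.0006], [0.005, -0.0005, 0.0006], [0.004, 0, 0.0005], [0.004, 0, 0.0005]], twist=[[0, 0, 0], [0, 0, 0], [0, 0, 0], [0, 0, 0], [0, 0, 0], [0, 0, 0], [0, 0, 0]], gripper=[0, 0, 0, 0, 0, 0, 0])

```text
time: 14.08
ee_pos: [0.5853, 0.0576, 0.076]
tcp_rot: [170.3, -8.1, 102.4]
wrist_force: [1.9, -3.1, 2.2]
opening: -0.0
grasp_force: 1.6
```

```bash
cat > st.py <<'E'
from h import *
p,r=cur(); o=bot.get_obs(); Ri=R.from_euler('z',-V[2])
print("tip rack",Ri.apply(p+r.apply([0,0,.014])-[V[0],V[1],0])*1000,"F rack",Ri.apply(o['wrist_force']),o['tcp_rot'])
E
python3 st.py
```

```text
tip rack [ 23.80517067 -10.10607251  62.32035588] F rack [ 1.17986053 -3.49032961  2.21570336] [170.26166418  -8.10085024 102.41205188]
```

Now small steps until the end stop shows in the force.

>>> send_rows(linear=[[0.002, 0, 0.0002], [0.002, 0, 0.0002], [0.002, 0, 0.0002]], twist=[[0, 0, 0], [0, 0, 0], [0, 0, 0]], gripper=[0, 0, 0])

```text
time: 14.45
ee_pos: [0.584, 0.0633, 0.0761]
tcp_rot: [170.3, -8.1, 102.4]
wrist_force: [2.2, -1.8, 0.7]
opening: -0.0001
grasp_force: 1.2
```

>>> send_rows(linear=[[0.0015, 0, 0.0002], [0.0015, 0, 0.0002], [0, 0, 0]], twist=[[0, 0, 0], [0, 0, 0], [0, 0, 0]], gripper=[0, 0, 0])

```text
time: 14.82
ee_pos: [0.5834, 0.0663, 0.0762]
tcp_rot: [170.3, -8.1, 102.4]
wrist_force: [1.1, -1.1, -1.0]
opening: -0.0
grasp_force: 0.5
```

```bash
python3 st.py
```

```text
tip rack [23.9026307  -1.18509472 62.52587507] F rack [ 0.79643606 -1.35375879 -1.04224275] [170.27565191  -8.11481128 102.41401   ]
```

>>> send_rows(linear=[[0.0015, 0, 0.0002], [0.0015, 0, 0.0002], [0, 0, 0]], twist=[[0, 0, 0], [0, 0, 0], [0, 0, 0]], gripper=[0, 0, 0])

```text
time: 15.2
ee_pos: [0.5833, 0.0673, 0.0762]
tcp_rot: [170.3, -7.9, 102.3]
wrist_force: [1.6, -11.6, 0.2]
opening: 0.0002
grasp_force: 6.0
```

>>> send_rows(linear=[[0.001, 0, 0.0001], [0.001, 0, 0.0001], [0, 0, 0]], twist=[[0, 0, 0], [0, 0, 0], [0, 0, 0]], gripper=[0, 0, 0])

```text
time: 15.58
ee_pos: [0.5832, 0.0677, 0.0763]
tcp_rot: [170.3, -7.7, 102.2]
wrist_force: [2.0, -19.8, -0.8]
opening: -0.0003
grasp_force: 10.1
```

```bash
python3 st.py
```

```text
tip rack [23.98201758  0.09201325 62.58658912] F rack [ -2.38124318 -19.73146331  -0.80465393] [170.28874656  -7.71314921 102.17673128]
```

The stiff 20 N stop at tip y≈0 is the end stop. I back off straight, then lift away.

>>> send_rows(linear=[[-0.002, 0, 0], [-0.003, 0, 0], [-0.008, 0, -0.001], [-0.015, -0.001, -0.002], [-0.02, -0.002, -0.01], [-0.01, -0.004, -0.03], [-0.01, -0.004, -0.04], [-0.02, -0.004, -0.04]], twist=[[0, 0, 0], [0, 0, 0], [0, 0, 0], [0, 0, 0], [0, 0, 0], [0, 0, 0], [0, 0, 0], [0, 0, 0]], gripper=[0, 0, 0, 0, 0, 0, 0, 0])

```text
time: 16.58
ee_pos: [0.5698, -0.0389, 0.1827]
tcp_rot: [170.2, -8.1, 102.4]
wrist_force: [0.9, 0.4, 0.7]
opening: -0.0002
grasp_force: 0.0
```

>>> send_rows(linear=[[-0.03, 0, -0.02], [-0.04, 0, 0], [-0.04, 0, 0], [-0.04, 0, 0], [-0.04, 0, 0], [-0.03, 0, 0], [0, 0, 0], [0, 0, 0]], twist=[[0, 0, 0], [0, 0, 0], [0, 0, 0], [0, 0, 0], [0, 0, 0], [0, 0, 0], [0, 0, 0], [0, 0, 0]], gripper=[0, 0, 0, 0, 0, 0, 0, 0])

```text
time: 17.58
ee_pos: [0.614, -0.2541, 0.17]
tcp_rot: [170.3, -8.1, 102.4]
wrist_force: [-0.8, 0.1, 0.3]
opening: -0.0002
grasp_force: 0.0
```

```bash
python3 st.py
python3 - <<'E'
from h import *
from workcell import camera
import cv2
# board pixels vs. model: predicted standing board (foot at backrest corner..), tray change check
t=camera("top"); s=camera("scene")
t0=cv2.imread("pics/top0.png")[:,:,::-1]; s0=cv2.imread("pics/scene0.png")[:,:,::-1]
sb,cb=np.sin(np.radians(15)),np.cos(np.radians(15))
def P(up,off,y): return (30+up*sb-off*cb,y,35+up*cb+off*sb)
for n,im in(("top",t),("scene",s)):
    pr=proj(n,rack2w(V,[P(120,12,170),P(120,12,10),P(0,12,10),P(120,0,10),P(120,0,170)])); print(n,pr.round(1).tolist())
    hsv=cv2.cvtColor(np.ascontiguousarray(im),cv2.COLOR_RGB2HSV)
    m=cv2.inRange(hsv,(5,120,40),(15,255,255))
    x0,y0=pr.min(0).astype(int)-25; x1,y1=pr.max(0).astype(int)+25
    k,l,st,c=cv2.connectedComponentsWithStats(m[y0:y1,x0:x1])
    for i in range(1,k):
        if st[i,4]>60:
            q=cv2.boxPoints(cv2.minAreaRect(np.argwhere(l==i)[:,::-1].astype(np.float32)))+[x0,y0]; print(st[i,4],q.round(1).tolist())
# image difference blobs outside arm
    d=np.abs(im.astype(int)-(t0 if n=="top" else s0)).max(2)>45
    k,l,st,c=cv2.connectedComponentsWithStats(cv2.morphologyEx(d.astype(np.uint8),cv2.MORPH_OPEN,np.ones((3,3))))
    print([st[i].tolist() for i in range(1,k) if st[i,4]>40])
E
```

```text
tip rack [ -16.55132957 -320.52556782  156.36609642] F rack [-0.79466319  0.27089407  0.3001274 ] [170.26226086  -8.12897843 102.38724474]
top [[221.7, 164.6], [280.0, 150.2], [287.6, 170.8], [279.2, 146.4], [221.2, 160.8]]
770 [[222.4, 161.4], [281.4, 146.6], [287.2, 169.7], [228.1, 184.5]]
[[464, 46, 18, 28, 219], [538, 71, 9, 15, 77], [458, 80, 22, 31, 339], [451, 85, 7, 12, 63], [349, 93, 178, 254, 13559], [531, 93, 8, 11, 61], [509, 108, 24, 27, 383], [431, 127, 7, 10, 52], [223, 148, 63, 21, 637], [299, 156, 60, 31, 1049], [303, 185, 20, 7, 76], [519, 289, 101, 58, 2670], [623, 289, 17, 17, 181], [616, 304, 7, 12, 51], [277, 306, 32, 15, 245], [625, 312, 10, 7, 57], [305, 314, 36, 31, 586], [326, 316, 85, 84, 4381], [296, 321, 10, 8, 63], [626, 320, 14, 31, 348], [205, 323, 28, 49, 273], [222, 330, 89, 53, 2522], [571, 345, 69, 55, 1338], [288, 363, 19, 37, 138]]
scene [[415.0, 246.9], [350.2, 235.6], [350.5, 254.3], [349.3, 240.0], [414.3, 251.4]]
458 [[350.1, 243.5], [351.3, 236.2], [414.5, 246.8], [413.3, 254.1]]
80 [[370.7, 258.7], [371.1, 256.3], [405.2, 261.7], [404.8, 264.1]]
[[170, 0, 184, 108, 6798], [385, 0, 41, 21, 642], [418, 0, 31, 36, 574], [345, 6, 39, 14, 265], [387, 20, 12, 9, 67], [393, 28, 30, 79, 1172], [215, 31, 6, 9, 43], [387, 40, 12, 26, 212], [425, 40, 19, 49, 568], [219, 55, 8, 8, 48], [225, 70, 116, 34, 1853], [373, 72, 7, 12, 55], [423, 86, 6, 12, 50], [367, 89, 10, 11, 61], [438, 88, 15, 17, 106], [185, 94, 16, 24, 213], [209, 107, 17, 8, 67], [411, 106, 24, 11, 131], [428, 108, 29, 35, 637], [387, 112, 15, 6, 68], [412, 118, 12, 12, 70], [199, 122, 41, 74, 1668], [345, 130, 75, 32, 1241], [176, 134, 23, 11, 154], [404, 141, 24, 16, 162], [196, 184, 7, 11, 48], [278, 199, 69, 44, 2129], [351, 237, 64, 17, 489]]
```

The board matches the predicted standing pose at the end stop to about 1 px in both views, the tray area is unchanged, and the robot is clear. Handing in.

```bash
python3 -c "
from workcell import ticket
print(ticket.job_done())"
```

```text
the job is handed in; nothing more can be done
None
```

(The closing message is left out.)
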